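# Close up the packed tiffin

### The job

The tiffin on the desk is packed: close it up. Put its lid, which leans on the pile of books, level and fully home on the tiffin with the handle's yellow notch lined up under the bow, then swing the bow up over the lid so that it snaps into the notch and clamps the lid down. Do not shift the other things on the desk.

Things in the scene. Friction and masses are not known exactly. Their poses are not given: they have to be found in the camera images.
- tiffin: Open two-tier round steel tiffin, 112 mm outside diameter, fixed on a black rubber mat 145 x 145 x 3 mm; it does not move. Origin on the desk under its axis, z up. Rim 101 mm up, mouth 106 mm wide inside. Its x axis points away from the robot give or take 0.3 rad; the open bow lies on its -x side, towards the robot. The bow's ears are on its sides, at +-y.
- lid: Loose steel lid, about 0.16 kg. Origin: centre of the plate's underside, the face that rests on the rim; z out of its top, x along the handle. Plate 120 mm across, 2.5 mm thick; the plug below, 100 mm across, 8 mm deep, edge chamfered, enters the mouth with 3 mm play. Starts leaning on the books at about 42 degrees, lower edge on the desk, top facing up and to the robot, x up the slope.
- rim (a point): Centre of the tiffin's mouth at rim height. When the lid is fully home the lid's origin is at this point.
- lid_notch (a point): Centre of the floor of the notch across the lid's black handle (across = along the lid's y), marked yellow, 18 mm wide, 31 mm above the lid's origin. The handle is a saddle 68 mm long (x), 14 mm wide (y), flat upright sides, same turned half round; its top is 34.5 mm above the lid's origin at the notch's lips (9 mm either side of the middle) and slopes to 21 mm at the ends.
- books: Pile of four school books, 140 x 180 mm and 62 mm high, does not move. Origin on the desk; the pile's front edge, on which the lid leans, is at x = +66 mm, the pile reaches to x = +209 mm and y = +-94 mm.
- bow (a joint): Angle of the locking bow about its hinge line (rad): 0 = upright over the middle of the lid, where it belongs in the notch; positive = swung down to the tiffin's -x side (towards the robot), stop at 1.45. Starts at 1.2 to 1.4. Stiff rivets: it stays where it is left; about 1 N at the crossbar moves it.
- bow_hinge (a point): The bow's hinge line, which runs along the tiffin's y, where it crosses the tiffin's axis: 25 mm above the tiffin's origin.
- bow_wire: The bow: wire U, arms at y = +-68 mm, crossbar with round black sleeve 12 mm thick, 96 mm long. Origin: middle of the sleeve, y along it, z away from the hinge line. Crossbar axis 109.5 mm from the hinge line; springs let it be drawn out up to 14 mm, 1 N per mm. In the notch it is drawn out 3.5 mm and so clamps the lid; passing the lip takes 8 mm: lift it over or push it up the handle's slope.
- sharpener: Bystander: red plastic pencil sharpener 26 x 16 x 12 mm, origin under its centre.
- eraser: Bystander: white eraser in a blue sleeve, 44 x 20 x 12 mm, origin under its centre.
- pen_stand: Bystander: square wooden pen stand 72 x 72 x 100 mm with pens up to 170 mm high, origin under its centre.
- compass_case: Bystander: grey aluminium compass case, shut, 80 x 180 x 20 mm, origin under its centre.
- stapler: Bystander: orange stapler 140 x 34 x 60 mm, origin under its centre.
- tumbler: Bystander: steel tumbler, 72 mm rim diameter, 95 mm high, origin under its centre.

How it is judged:
By the outcome, as a careful person would: the job done as asked, in the order asked, and still so for the second after the job is handed in, with the robot touching nothing.
It also fails if it takes over 64 s, if anything falls off the work surface, if the arm or the gripper's body presses on something with over 40 N, if the wrist force passes 120 N, or if a joint passes its speed limit or range.

### The arm

A 7-joint arm with a two-finger parallel gripper is mounted at the origin on the work surface. World frame = base frame: x ahead of the robot, y to its left, z up, the work surface at z = 0. Lengths are in m, angles in rad, forces in N, time in s.
With the tool pointing down it reaches from about 0.4 to 0.75 m from the base axis. Payload 19.5 kg.
Tool frame: the origin (TCP) lies midway between the tips of the shut fingers; the grasp point (between the pads) lies ctrl.grip_point_offset behind it (ctrl.grip_point_offset is the distance from the TCP to the grasp point, in m); z points along the fingers, y is the direction in which the jaws open and shut (so a half turn about z gives the same grasp; the last joint's range is limited). The gripper opens to 85 mm and grips with 20 to 120 N. Pads are 22 mm wide; open, the fingers measure 114 mm over their backs; the gripper's body (76 mm by 85 mm) begins 54 mm behind the grasp point. The pads swing forward as they close: fully open they stand 13 mm farther back than shut.
Start: joints at [-1.292, 0.707, -0.028, 1.485, 0.022, 0.951, -0.075], TCP at [0.181, 0.546, 0.231] pointing down, gripper open.
Joint ranges: [-2.71, 2.71], [-0.32, 2.16], [-1.57, 1.52], [0, 2.45], [-1.46, 4.6], [0, 2.02], [-2.83, 2.83]. Speed limits (rad/s): [1.89, 1.89, 2.57, 2.57, 3.01, 3.01, 3.01].

### API

Orientations are given as a unit quaternion [w, x, y, z].
In Python, from station import readout, imaging, ctrl, spotter gives the robot as it stands. The module is installed in compiled form; this text tells all that it offers.
- The arm moves only by the shell command python3 -m jog 'ROWS'. ROWS is JSON, a list that holds one entry, the list of rows, each a list of 7 numbers: the shift along the tool's x, y, z in m, then the turn, a rotation vector about the tool's x, y, z in rad, then the closure, from 0 (fully open) to 1 (shut). A call has 1 to 5 rows; each row is the pose to reach, as a shift and turn from the pose commanded when the call began, along the tool's axes at that moment; what a row does not reach only later rows make up. A row lasts 1/8 s, in which the tool goes at most 62.5 mm and 10.7 degrees, less where a joint would pass 70% of its speed; a pose out of reach is approached as far as the arm can. A call with a gripper value outside its range is refused whole. The fingers move at their own pace and stop on an object; the grip force is fixed at half the most. Time passes only in rows, so rows that repeat a pose let the fingers close. It gives the time, the measured TCP pose, the force and the opening at its end, in the units of the state.
- readout.get_obs(): the state, without advancing time (a new reading comes with each control period).
- imaging.get_image(name): name is "scene" or "top"; returns a dict with "pixels" (384x512x3 uint8, red, green, blue), "depth" (384x512 float32, m along the optical axis (not along the pixel's ray), 0 where there is no reading), "K" (3x3 intrinsics, pixels), "D" ([k1, k2, p1, p2, k3] as OpenCV has them; the pictures are not rectified), "pose" (4x4, takes a point from camera to world coordinates). Camera axes: x right, y down, z forward; pixel columns grow to the right and rows downward; lengths in m; the calibration is good to about 2 mm. A picture is of the moment at which its call begins.
- ctrl.job_done(): hands the job in, once; it reports no verdict.
Trained networks look in a picture, given as the dict that the camera call returned (one of the last four; its "shot" number tells which), for a name from the list of things; names that differ only in an ending like _2 or _b are one class to them, and where a whole thing is asked for, a point or a joint stands for the part that bears it (a point fixed in the world has none). Each returns a list of dicts, best first, with "score" (0 to 1); they miss things now and then, are a little off and sometimes report something else, mostly with a low value. They report only what shows in the picture. A call takes as long as a camera call.
- spotter.outline_of(thing, picture): "region" (384x512 bool, what is visible of it) and "rect" ([centre column, centre row, width, height] in pixels, round what is visible of it).
The state is a dict: "clock": time; "joint_pos": joint angles; "dq": joint speeds; "tau": joint torques, N m; "ee_pos": TCP position; "orientation": TCP orientation; "contact_force": force on the tool from outside, world axes, zero at the start; "torque": the same for the moment, N m; "grip_width": opening from 0.0 (shut) to 1.0 (fully open).
Only numpy, scipy, OpenCV 4.12 (cv2) and the standard library are available. Lean on these libraries where they do the work, as an engineer would, in place of code of your own. Each camera call takes 0.05 s, during which the arm holds its last target. There are 200 camera calls.

## Working session

There is one attempt and no reset: what is moved stays moved. The work goes in short steps, Python scripts to look and compute and a shell command to move; the robot and the scene stay as the last step left them, time stands still between calls to the robot, and variables do not carry over. Pictures are saved under pics/ and viewed, about 8 in all and at most 12, crops included, and the job is handed in when it is done.

```bash
mkdir -p pics
cat > h.py <<'E'
import numpy as np, cv2
from station import readout, imaging, ctrl, spotter
from scipy.spatial.transform import Rotation as R
def cloud(p):
    h,w=p["depth"].shape
    u,v=np.meshgrid(np.arange(w),np.arange(h))
    n=cv2.undistortPoints(np.stack([u,v],-1).reshape(-1,1,2).astype(float),p["K"],p["D"]).reshape(h,w,2)
    d=p["depth"]
    P=np.dstack([n*d[...,None],d])
    W=P@p["pose"][:3,:3].T+p["pose"][:3,3]
    W[d==0]=np.nan
    return W
def Rt(o):
    q=o["orientation"]; return R.from_quat([q[1],q[2],q[3],q[0]])
def save(p,n): cv2.imwrite("pics/"+n,p["pixels"][...,::-1])
E
python3 - <<'E'
from h import *
o=readout.get_obs()
print({k:np.round(v,3) for k,v in o.items()}, ctrl.grip_point_offset)
ims=[]
for n in ["scene","top"]:
    p=imaging.get_image(n); ims.append(p["pixels"]); W=cloud(p)
    print(n,np.round(p["pose"],3).tolist())
    for t in ["tiffin","lid","books","bow_wire","lid_notch","pen_stand","compass_case","stapler","tumbler","sharpener","eraser"]:
        for r in spotter.outline_of(t,p)[:1]:
            m=r["region"]; q=W[m]; q=q[~np.isnan(q[:,0])]
            if len(q): print(t,round(r["score"],2),np.round(r["rect"]),m.sum(),"med",np.round(np.median(q,0),3),"lo",np.round(np.percentile(q,2,axis=0),3),"hi",np.round(np.percentile(q,98,axis=0),3))
    np.savez("/tmp/%s.npz"%n,W=W,px=p["pixels"])
a=np.hstack(ims); cv2.imwrite("pics/a1.png",cv2.resize(np.vstack(ims),(600,900),interpolation=3)[:, :, ::-1][:1]*0) if 0 else None
save({"pixels":ims[0]},"s1.png"); save({"pixels":ims[1]},"t1.png")
E
```

```text
{'clock': np.float64(0.0), 'joint_pos': array([-1.292,  0.707, -0.028,  1.485,  0.022,  0.951, -0.075]), 'dq': array([ 0.001, -0.   , -0.   , -0.002,  0.002,  0.003, -0.001]), 'tau': array([-1.0000e-03, -8.8318e+01,  1.2340e+00, -2.3617e+01,  1.7000e-02,
        6.0000e-03, -0.0000e+00]), 'ee_pos': array([0.181, 0.545, 0.231]), 'orientation': array([-0.   ,  0.16 ,  0.987, -0.001]), 'contact_force': array([0.058, 0.557, 0.195]), 'torque': array([ 0.002, -0.029,  0.017]), 'grip_width': np.float64(0.999)} 0.0187
scene [[0.546, 0.596, -0.589, 1.181], [0.838, -0.38, 0.392, -0.412], [0.01, -0.708, -0.706, 0.915], [0.0, 0.0, 0.0, 1.0]]
tiffin 0.55 [206. 255.  74.  78.] 3033 med [ 0.605 -0.177  0.058] lo [ 0.482 -0.236  0.001] hi [ 0.652 -0.1    0.102]
lid 0.56 [330. 202.  37.  19.] 343 med [0.64  0.217 0.062] lo [0.593 0.171 0.001] hi [0.675 0.284 0.081]
books 0.62 [346. 237.  83.  63.] 3750 med [0.752 0.17  0.062] lo [0.657 0.086 0.002] hi [0.821 0.275 0.066]
bow_wire 0.83 [190. 239.  46.  47.] 235 med [ 0.483 -0.182  0.058] lo [ 0.474 -0.238  0.036] hi [ 0.554 -0.101  0.064]
lid_notch 0.
[... 1361 characters left out ...]
78]
pen_stand 0.58 [117. 226.  46.  31.] 943 med [0.449 0.436 0.073] lo [0.409 0.392 0.002] hi [0.488 0.473 0.149]
compass_case 0.61 [399. 226.  69.  45.] 1677 med [ 0.433 -0.416  0.02 ] lo [ 0.379 -0.506 -0.001] hi [ 0.488 -0.329  0.025]
stapler 0.79 [ 96. 182.  30.  41.] 649 med [0.59  0.516 0.053] lo [0.529 0.484 0.002] hi [0.647 0.548 0.062]
tumbler 0.58 [413. 153.  36.  26.] 682 med [ 0.651 -0.468  0.056] lo [ 0.614 -0.489  0.001] hi [ 0.68  -0.421  0.096]
sharpener 0.49 [315. 183.  50.  59.] 2230 med [ 0.57  -0.158  0.056] lo [ 0.479 -0.234 -0.001] hi [ 0.652 -0.098  0.101]
eraser 0.61 [266. 203.  12.  13.] 100 med [ 0.513 -0.009  0.011] lo [ 0.494 -0.019 -0.003] hi [0.535 0.003 0.016]
```

View pics/s1.png

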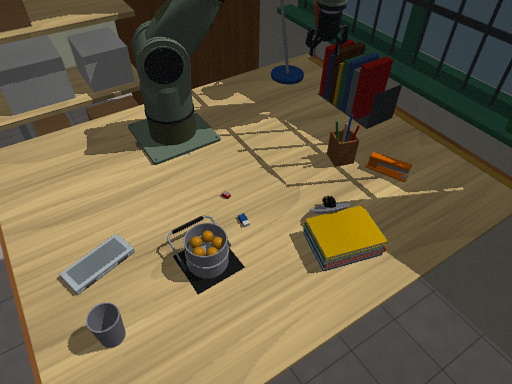

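View pics/t1.png

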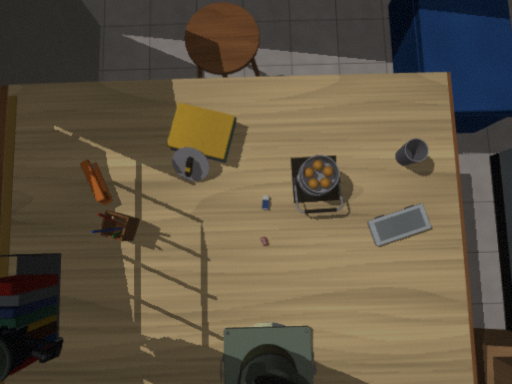

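```bash
cat > fit.py <<'E'
from h import *
from scipy.optimize import least_squares
def circ(xy):
    f=lambda a:np.hypot(xy[:,0]-a[0],xy[:,1]-a[1])-a[2]
    return least_squares(f,[*xy.mean(0),.055],loss="soft_l1",f_scale=.002).x
rng=np.random.default_rng(0)
for n in ["scene","top"]:
    W=np.load(f"/tmp/{n}.npz")["W"]; P=W.reshape(-1,3); P=P[~np.isnan(P[:,0])]
    # rim
    T=P[(abs(P[:,0]-.595)<.08)&(abs(P[:,1]+.165)<.09)&(P[:,2]>.096)&(P[:,2]<.108)]
    c=circ(T[:,:2]); print(n,"rim",len(T),np.round(c,4),T[:,2].mean().round(4))
    # mat
    M=P[(abs(P[:,0]-.595)<.12)&(abs(P[:,1]+.165)<.12)]
    # lid
    L=P[(P[:,0]>.57)&(P[:,0]<.69)&(P[:,1]>.15)&(P[:,1]<.30)&(P[:,2]>.008)&(P[:,2]<.13)]
    best=0
    for _ in range(2000):
        a=L[rng.choice(len(L),3,False)]; nn=np.cross(a[1]-a[0],a[2]-a[0]); s=np.linalg.norm(nn)
        if s<1e-6: continue
        nn/=s; nn*=np.sign(nn[2])
        if not .6<nn[2]<.88: continue
        k=(abs((L-a[0])@nn)<.002)
        if k.sum()>best: best=k.sum(); In=k; 
    Q=L[In]; m=Q.mean(0); nn=np.linalg.svd(Q-m,full_matrices=False)[2][2]; nn*=np.sign(nn[2])
    up=np.array([0,0,1])-nn*nn[2]; up/=np.linalg.norm(up); yy=np.cross(nn,up)
    d=(L-m)@nn; D=L[abs(d)<.003]
    uv=np.c_[(D-m)@up,(D-m)@yy]
    h=cv2.convexHull(uv.astype(np.float32)).reshape(-1,2)
    (cx,cy),r=cv2.minEnclosingCircle(uv.astype(np.float32))
    print(" lid n",nn.round(3),"tilt",np.degrees(np.arccos(nn[2])).round(1),"az",np.degrees(np.arctan2(nn[1],nn[0])).round(1),best,"ext",np.percentile(uv,[1,99],axis=0).round(3).tolist(),"mec r",round(r,4),"c",(m+cx*up+cy*yy).round(4), "circfit hull",circ(h).round(4),(m+circ(h)[0]*up+circ(h)[1]*yy).round(4))
    H=L[(d>.008)&(d<.045)]; hu=np.c_[(H-m)@up,(H-m)@yy,(H-m)@nn]
    k=(hu[:,2]>.012); 
    v=np.linalg.svd(hu[k,:2]-hu[k,:2].mean(0),full_matrices=False)[2][0]
    print(" handle n",k.sum(),"mid",hu[k].mean(0).round(4),"rel c",(hu[k].mean(0)[:2]-[cx,cy]).round(4),"max",hu[:,2].max().round(4),"dir in (up,y)",v.round(3),"ext",np.ptp(hu[k],axis=0).round(3))
    # bow sleeve
    B=P[(abs(P[:,0]-.483)<.022)&(P[:,1]<-.08)&(P[:,1]>-.25)&(P[:,2]>.04)&(P[:,2]<.09)]
    b=B.mean(0); v=np.linalg.svd(B-b,full_matrices=False)[2][0]; print(" bow",len(B),b.round(4),v.round(3),"ext",np.ptp(B@v).round(3))
E
python3 fit.py
```

```text
scene rim 223 [ 0.5844 -0.1658  0.0542] 0.1005
 lid n [-0.636  0.171  0.753] tilt 41.2 az 164.9 193 ext [[-0.063, -0.053], [0.045, 0.061]] mec r 0.0604 c [0.6347 0.2214 0.0454] circfit hull [-0.0109  0.0045  0.0588] [0.6338 0.2212 0.0447]
 handle n 82 mid [-0.0034  0.0021  0.0219] rel c [ 0.0064 -0.0029] max 0.0322 dir in (up,y) [0.993 0.114] ext [0.068 0.016 0.02 ]
 bow 204 [ 0.4834 -0.17    0.0582] [ 0.015 -1.     0.006] ext 0.141
top rim 134 [ 0.5855 -0.1657  0.0533] 0.1001
 lid n [-0.641  0.182  0.745] tilt 41.8 az 164.2 608 ext [[-0.054, -0.056], [0.05, 0.057]] mec r 0.0608 c [0.635  0.2212 0.0411] circfit hull [-0.0057  0.0003  0.0593] [0.6352 0.2205 0.0414]
 handle n 107 mid [-0.0017 -0.0008  0.0255] rel c [ 0.0045 -0.0017] max 0.0342 dir in (up,y) [-0.999 -0.036] ext [0.066 0.015 0.022]
 bow 171 [ 0.4828 -0.1673  0.0577] [-0.014  1.    -0.011] ext 0.136
```

```bash
cat > g.py <<'E'
from h import *
n=np.array([-.640,.178,.748]); n/=np.linalg.norm(n)
up=np.array([0,0,1])-n*n[2]; up/=np.linalg.norm(up)
def fr(z,y):
    z=z/np.linalg.norm(z); y=y-z*(y@z); y/=np.linalg.norm(y); return R.from_matrix(np.c_[np.cross(y,z),y,z])
LIDR=fr(-n,np.cross(n,up)); LIDC=np.array([.635,.2208,.0415])
rim=np.array([.585,-.1657,.101]); yaw=.015
tx=np.array([np.cos(yaw),np.sin(yaw),0]); ty=np.array([-np.sin(yaw),np.cos(yaw),0]); dz=np.array([0,0,1.])
def rel(p,Rg,o=None):
    o=o or readout.get_obs(); A=Rt(o)
    s=A.inv().apply(np.asarray(p)-o["ee_pos"]); r=(A.inv()*Rg).as_rotvec()
    print("shift",s.round(4).tolist(),"turn",r.round(4).tolist(),"dist",np.linalg.norm(s).round(3),"deg",np.degrees(np.linalg.norm(r)).round(1))
    return s,r
E
python3 - <<'E'
from g import *
rel(LIDC+n*.105,LIDR); print(LIDR.as_matrix().round(3).tolist())
E
```

```text
shift [-0.4634, -0.1686, 0.1113] turn [-0.0181, -0.7261, -0.0473] dist 0.505 deg 41.7
[[-0.72, 0.268, 0.64], [0.2, 0.963, -0.178], [-0.664, 0.0, -0.748]]
```

```bash
python3 -m jog '[[[-0.056,-0.02,0,0,0,0,0.3],[-0.112,-0.04,0,0,-0.1,0,0.3],[-0.168,-0.06,0,0,-0.25,0,0.3],[-0.224,-0.08,0,0,-0.4,0,0.3],[-0.28,-0.1,0,-0.01,-0.55,-0.03,0.3]]]'
python3 - <<'E'
from g import *
rel(LIDC+n*.105,LIDR)
E
```

```text
clock: 1.82
ee_pos: [0.4167, 0.3616, 0.2319]
orientation: [0.271, 0.139, 0.952, -0.038]
contact_force: [2.6, 0.1, -1.2]
grip_width: 0.698
shift [-0.094, -0.0744, 0.1895] turn [-0.0083, -0.1725, -0.0152] dist 0.224 deg 9.9
```

```bash
python3 -m jog '[[[-0.025,-0.02,0.047,-0.008,-0.05,-0.015,0.3],[-0.05,-0.04,0.094,-0.008,-0.1,-0.015,0.3],[-0.075,-0.058,0.142,-0.008,-0.17,-0.015,0.3],[-0.094,-0.0744,0.1895,-0.008,-0.172,-0.015,0.3],[-0.094,-0.0744,0.1895,-0.008,-0.172,-0.015,0.3]]]'
python3 - <<'E'
from g import *
rel(LIDC+n*.005,LIDR)
ims=[]
for nm in ["scene","top"]:
    p=imaging.get_image(nm); np.savez("/tmp/%s.npz"%nm,W=cloud(p)); ims.append(p["pixels"])
a=cv2.resize(ims[0][110:260,250:430],None,fx=3,fy=3,interpolation=2); b=cv2.resize(ims[1][110:260,120:210],None,fx=3,fy=3,interpolation=2)
cv2.imwrite("pics/c2.png",np.hstack([a[:450],b[:450]])[...,::-1])
E
```

```text
clock: 2.45
ee_pos: [0.579, 0.2585, 0.1326]
orientation: [0.337, 0.135, 0.929, -0.066]
contact_force: [-0.4, 0.4, 0.6]
grip_width: 0.7
shift [0.0097, -0.0167, 0.1068] turn [-0.0434, -0.0267, -0.0015] dist 0.109 deg 2.9
```

View pics/c2.png

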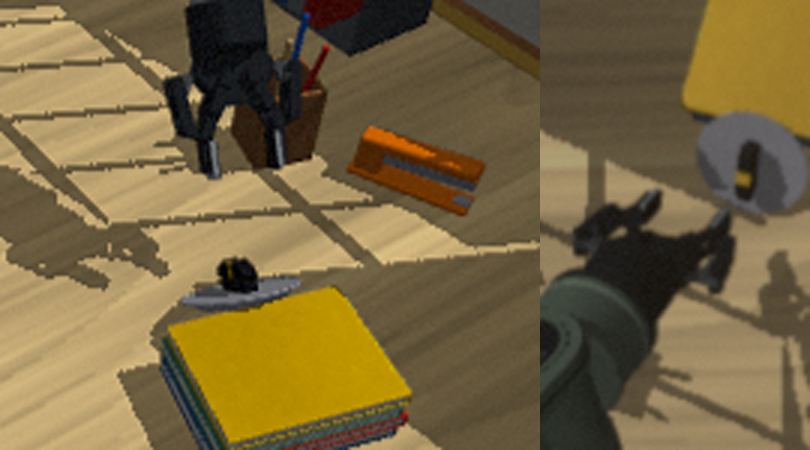

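```bash
python3 -m jog '[[[0,0,0,0,0,0,0.3],[0,0,0,0,0,0,0.3]]]'
python3 - <<'E'
from g import *
rel(LIDC+n*.005,LIDR)
E
```

```text
clock: 2.8
ee_pos: [0.5768, 0.2617, 0.1343]
orientation: [0.337, 0.134, 0.93, -0.064]
contact_force: [-0.5, -0.3, 0.2]
grip_width: 0.698
shift [0.0085, -0.0196, 0.11] turn [-0.0382, -0.027, -0.0001] dist 0.112 deg 2.7
```

```bash
python3 -m jog '[[[0.0085,-0.0196,0.03,-0.038,-0.027,0,0.3],[0.0085,-0.0196,0.06,-0.038,-0.027,0,0.3],[0.0085,-0.0196,0.06,-0.038,-0.027,0,0.3],[0.0085,-0.0196,0.06,-0.038,-0.027,0,0.3]]]'
python3 - <<'E'
from g import *
rel(LIDC+n*.005,LIDR)
p=imaging.get_image("top"); q=imaging.get_image("scene")
a=cv2.resize(p["pixels"][130:210,150:240],None,fx=5,fy=5,interpolation=2);b=cv2.resize(q["pixels"][150:230,280:370],None,fx=5,fy=5,interpolation=2)
cv2.imwrite("pics/c3.png",np.hstack([a,b])[:,:800,::-1])
E
```

```text
clock: 3.3
ee_pos: [0.6171, 0.2558, 0.0991]
orientation: [0.336, 0.135, 0.93, -0.068]
contact_force: [-1.4, 0.4, -0.1]
grip_width: 0.697
shift [0.0167, -0.0263, 0.0575] turn [-0.0464, -0.0273, -0.0003] dist 0.065 deg 3.1
```

View pics/c3.png

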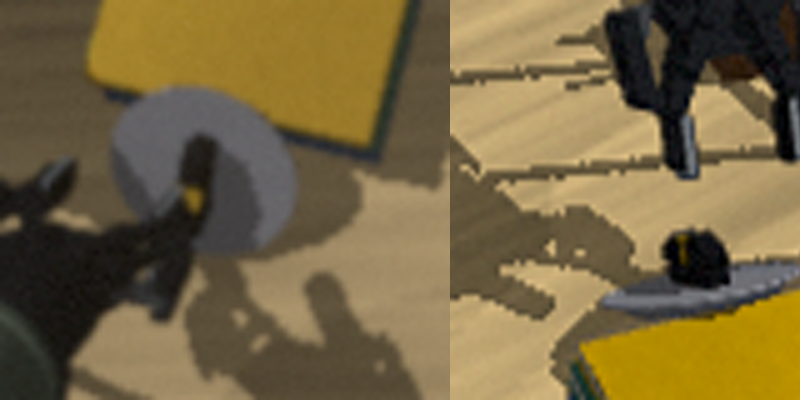

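```bash
python3 -c "
from g import *
o=readout.get_obs(); print(o['joint_pos'].round(3), o['dq'].round(3), Rt(o).as_matrix().round(3).tolist())"
```

```text
[-1.047e+00  1.110e+00  7.100e-01  1.808e+00  7.350e-01  1.000e-03
 -2.460e-01] [-0.001 -0.001  0.    -0.001  0.016 -0.001 -0.015] [[-0.737, 0.297, 0.607], [0.206, 0.954, -0.216], [-0.643, -0.034, -0.765]]
```

```bash
cat >> g.py <<'E'
T=np.radians(27); hx=np.array([up[0],up[1],0]); hx/=np.linalg.norm(hx)
GZ=hx*np.sin(T)-dz*np.cos(T); GR=fr(GZ,np.cross(n,up)); GP=LIDC+n*.0235+GZ*.0187
E
python3 - <<'E'
from g import *
rel(GP-GZ*.06,GR); print(GP)
E
```

```text
shift [0.008, -0.0293, -0.001] turn [-0.0455, 0.2277, -0.0061] dist 0.03 deg 13.3
[0.62814509 0.22270652 0.04240926]
```

```bash
python3 -m jog '[[[0.004,-0.015,0,-0.02,0.12,0,0.3],[0.008,-0.0293,-0.001,-0.045,0.228,-0.006,0.3],[0.008,-0.0293,-0.001,-0.045,0.228,-0.006,0.3],[0.008,-0.0293,-0.001,-0.045,0.228,-0.006,0.3]]]'
python3 - <<'E'
from g import *
rel(GP,GR); o=readout.get_obs(); print(o['joint_pos'].round(3), Rt(o).as_matrix().round(3).tolist())
E
```

```text
clock: 3.9
ee_pos: [0.6021, 0.2301, 0.0952]
orientation: [0.232, 0.132, 0.963, -0.032]
contact_force: [0.7, 0.2, 0.0]
grip_width: 0.706
shift [-0.0001, -0.0, 0.0593] turn [-0.0015, 0.0011, -0.0001] dist 0.059 deg 0.1
[-0.726  0.936  0.28   1.788  0.822  0.178 -0.087] [[-0.858, 0.269, 0.438], [0.239, 0.963, -0.123], [-0.455, -0.001, -0.891]]
```

```bash
python3 -m jog '[[[0,0,0.02,0,0,0,0.3],[0,0,0.045,0,0,0,0.3],[0,0,0.045,0,0,0,0.3]]]'
python3 - <<'E'
from g import *
rel(GP,GR); o=readout.get_obs(); print(o['joint_pos'].round(3))
p=imaging.get_image("top"); q=imaging.get_image("scene")
a=cv2.resize(p["pixels"][130:210,150:240],None,fx=5,fy=5,interpolation=2);b=cv2.resize(q["pixels"][150:230,280:370],None,fx=5,fy=5,interpolation=2)
cv2.imwrite("pics/c4.png",np.hstack([a,b])[:,:800,::-1])
E
```

```text
clock: 4.28
ee_pos: [0.6208, 0.225, 0.0533]
orientation: [0.231, 0.13, 0.964, -0.034]
contact_force: [-0.1, -0.3, 0.5]
grip_width: 0.699
shift [-0.0019, -0.0002, 0.0132] turn [-0.0034, -0.0006, 0.0034] dist 0.013 deg 0.3
[-0.715  1.03   0.318  1.746  0.832  0.112 -0.104]
```

View pics/c4.png

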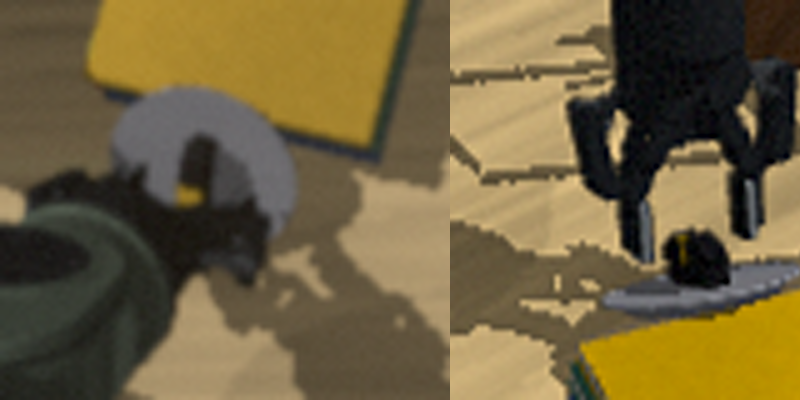

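```bash
python3 -m jog '[[[0,0,0.013,0,0,0,0.3],[0,0,0.013,0,0,0,0.3],[0,0,0.013,0,0,0,1],[0,0,0.013,0,0,0,1],[0,0,0.013,0,0,0,1]]]';python3 -m jog '[[[0,0,0,0,0,0,1],[0,0,0,0,0,0,1]]]'
python3 - <<'E'
from g import *
rel(GP,GR); o=readout.get_obs(); print(o['joint_pos'].round(3))
up_=o["ee_pos"]+dz*.08-hx*.05; rel(up_,Rt(o))
E
```

```text
clock: 5.0
ee_pos: [0.6277, 0.2224, 0.0437]
orientation: [0.231, 0.132, 0.963, -0.032]
contact_force: [0.2, 0.9, 1.7]
grip_width: 0.151
clock: 5.25
ee_pos: [0.6277, 0.2223, 0.0437]
orientation: [0.231, 0.132, 0.963, -0.032]
contact_force: [-0.4, 0.9, 2.8]
grip_width: 0.153
shift [0.0003, 0.0005, 0.0013] turn [-0.0012, -0.0003, -0.0006] dist 0.001 deg 0.1
[-0.706  1.051  0.323  1.73   0.834  0.098 -0.108]
shift [0.0083, -0.0001, -0.094] turn [0.0, 0.0, 0.0] dist 0.094 deg 0.0
```

```bash
python3 -m jog '[[[0.003,0,-0.03,0,0,0,1],[0.008,0,-0.085,0,0,0,1],[0.02,0,-0.14,0,0,0,1],[0.02,0,-0.14,0,0,0,1],[0.02,0,-0.14,0,0,0,1]]]'
cat >> g.py <<'E'
L0=R.from_matrix(np.c_[up,np.cross(n,up),n])
L1=R.from_matrix(np.c_[tx,ty,dz])
REL=L0.inv()*GR           # tool in lid
TG=L1*REL
off=REL.apply([0,0,.0187])+[0,0,.026]  # TCP in lid frame
def place(h): return rim+L1.apply(off)+dz*h
E
python3 - <<'E'
from g import *
rel(place(.08),TG); print(place(.08),TG.as_matrix().round(3).tolist(),off)
E
```

```text
clock: 5.88
ee_pos: [0.5496, 0.244, 0.1588]
orientation: [0.231, 0.132, 0.963, -0.032]
contact_force: [0.2, 0.2, -1.6]
grip_width: 0.15
shift [-0.1381, -0.3864, 0.0371] turn [-0.033, 0.7204, -0.2922] dist 0.412 deg 44.6
[ 0.58028431 -0.16577074  0.1889045 ] [[-0.968, -0.015, -0.252], [-0.015, 1.0, -0.004], [0.252, 0.0, -0.968]] [-4.71622146e-03  5.18085551e-19  7.90449627e-03]
```

```bash
python3 -m jog '[[[-0.02,-0.055,-0.02,0,0.1,0,1],[-0.04,-0.11,-0.02,-0.01,0.22,-0.06,1],[-0.06,-0.165,-0.02,-0.015,0.36,-0.12,1],[-0.08,-0.22,-0.01,-0.02,0.48,-0.18,1],[-0.1,-0.27,0,-0.03,0.6,-0.24,1]]]'; python3 -m jog '[[[0,0,0,0,0,0,1],[0,0,0,0,0,0,1],[0,0,0,0,0,0,1]]]';python3 - <<'E'
from g import *
rel(place(.08),TG); print(readout.get_obs()["joint_pos"].round(3))
E
```

```text
clock: 6.5
ee_pos: [0.5573, 0.0613, 0.19]
orientation: [0.008, 0.056, 0.998, -0.023]
contact_force: [0.0, -0.0, -2.5]
grip_width: 0.152
clock: 6.88
ee_pos: [0.5571, 0.0636, 0.1903]
orientation: [0.011, 0.057, 0.998, -0.024]
contact_force: [-0.7, 0.3, -0.6]
grip_width: 0.149
shift [-0.0488, -0.2249, 0.0132] turn [-0.0319, 0.2758, -0.1339] dist 0.231 deg 17.7
[ 0.031  0.758 -0.449  1.602  0.466  0.887  0.845]
```

```bash
python3 -m jog '[[[-0.012,-0.056,0.003,-0.01,0.09,-0.04,1],[-0.024,-0.112,0.006,-0.02,0.18,-0.08,1],[-0.036,-0.168,0.009,-0.03,0.27,-0.13,1],[-0.0488,-0.2249,0.0132,-0.032,0.276,-0.134,1],[-0.0488,-0.2249,0.0132,-0.032,0.276,-0.134,1]]]'; python3 -m jog '[[[0,0,0,0,0,0,1],[0,0,0,0,0,0,1],[0,0,0,0,0,0,1]]]';cat > lid.py <<'E'
from g import *
from fit import circ
E
python3 - <<'E'
from g import *
rel(place(.08),TG); print(readout.get_obs()["joint_pos"].round(3))
ims=[]
for nm in ["scene","top"]:
    p=imaging.get_image(nm); W=cloud(p); np.savez("/tmp/%s.npz"%nm,W=W); ims.append(p["pixels"])
    P=W.reshape(-1,3); P=P[~np.isnan(P[:,0])]
    Q=P[(np.hypot(P[:,0]-.585,P[:,1]+.166)<.068)&(P[:,2]>.165)&(P[:,2]<.2)]
    rng=np.random.default_rng(0); best=0
    for _ in range(1500):
        a=Q[rng.choice(len(Q),3,False)]; m=np.cross(a[1]-a[0],a[2]-a[0]); s=np.linalg.norm(m)
        if s<1e-7: continue
        m/=s; m*=np.sign(m[2])
        if m[2]<.95: continue
        k=abs((Q-a[0])@m)<.0015
        if k.sum()>best: best=k.sum(); I=k
    D=Q[I]; c=D.mean(0); m=np.linalg.svd(D-c,full_matrices=False)[2][2]; m*=np.sign(m[2])
    print(nm,best,len(Q),"n",m.round(3),"c",c.round(4),cv2.minEnclosingCircle(D[:,:2].astype(np.float32)),D.min(0).round(4),D.max(0).round(4))
a=cv2.resize(ims[0][180:310,140:280],None,fx=3,fy=3,interpolation=2);b=cv2.resize(ims[1][120:250,250:380],None,fx=3,fy=3,interpolation=2)
cv2.imwrite("pics/c5.png",np.hstack([a,b])[:,:800,::-1])
E
```

```text
clock: 7.5
ee_pos: [0.5802, -0.1703, 0.1883]
orientation: [-0.127, -0.005, 0.992, -0.002]
contact_force: [0.4, 1.7, -1.4]
grip_width: 0.152
clock: 7.88
ee_pos: [0.5805, -0.1659, 0.1896]
orientation: [-0.127, -0.008, 0.992, -0.001]
contact_force: [-0.9, -0.7, -2.1]
grip_width: 0.156
shift [0.0, 0.0001, 0.0007] turn [0.0, 0.0006, 0.0002] dist 0.001 deg 0.0
[ 0.393  0.97  -0.522  1.099  0.437  1.435  1.484]
scene 713 977 n [-0.002  0.002  1.   ] c [ 0.5982 -0.1707  0.1859] ((0.5838627815246582, -0.16544510424137115), 0.060070283710956573) [ 0.5254 -0.2244  0.1844] [ 0.6428 -0.1062  0.1875]
top 415 679 n [-0.002  0.007  1.   ] c [ 0.563  -0.1539  0.1848] ((0.572297215461731, -0.15419475734233856), 0.05575442314147949) [ 0.5269 -0.2032  0.1831] [ 0.6228 -0.1091  0.1867]
```

View pics/c5.png

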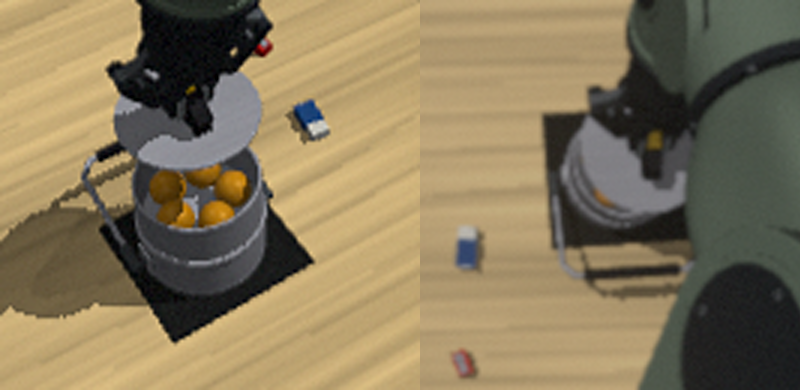

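```bash
python3 -m jog '[[[-0.0085,0,0.033,0,0,0,1],[-0.0171,0,0.0658,0,0,0,1],[-0.0171,0,0.0658,0,0,0,1],[-0.0171,0,0.0658,0,0,0,1]]]'; python3 -m jog '[[[-0.0012,0,0.0048,0,0,0,1],[-0.0024,0,0.0096,0,0,0,1],[-0.0024,0,0.0096,0,0,0,1],[-0.0024,0,0.0096,0,0,0,1]]]'
python3 - <<'E'
from g import *
rel(place(0),TG); print(readout.get_obs()["contact_force"])
E
```

```text
clock: 8.48
ee_pos: [0.5808, -0.1667, 0.1228]
orientation: [-0.126, -0.007, 0.992, -0.001]
contact_force: [0.5, -0.1, -1.3]
grip_width: 0.152
clock: 8.98
ee_pos: [0.5802, -0.1668, 0.1117]
orientation: [-0.127, -0.007, 0.992, -0.001]
contact_force: [0.4, -0.7, -1.4]
grip_width: 0.155
shift [-0.0007, 0.001, 0.0027] turn [0.0005, 0.0005, -0.0012] dist 0.003 deg 0.1
[ 0.38093261 -0.70534196 -1.37420082]
```

```bash
python3 -m jog '[[[-0.0004,0,0.0015,0,0,0,1],[-0.0007,0,0.0027,0,0,0,1],[-0.0007,0,0.0027,0,0,0,1]]]'; python3 -m jog '[[[-0.0003,0,0.001,0,0,0,1],[-0.0003,0,0.001,0,0,0,1]]]';  python3 -m jog '[[[-0.0003,0,0.001,0,0,0,1],[-0.0003,0,0.001,0,0,0,1]]]'
```

```text
clock: 9.35
ee_pos: [0.5803, -0.1668, 0.1087]
orientation: [-0.127, -0.007, 0.992, -0.001]
contact_force: [1.2, 0.3, -0.7]
grip_width: 0.154
clock: 9.6
ee_pos: [0.5803, -0.1668, 0.1078]
orientation: [-0.127, -0.007, 0.992, -0.001]
contact_force: [0.9, -0.3, 2.3]
grip_width: 0.156
clock: 9.85
ee_pos: [0.5803, -0.1668, 0.1078]
orientation: [-0.127, -0.007, 0.992, -0.001]
contact_force: [-2.8, 0.8, 17.2]
grip_width: 0.151
```

```bash
python3 -m jog '[[[0,0,-0.0005,0,0,0,0.4],[0,0,-0.0005,0,0,0,0.4],[0,0,-0.0005,0,0,0,0.4]]]'; python3 -m jog '[[[0,0,-0.05,0,0,0,0.4],[0,0,-0.1,0,0,0,0.4],[0,0,-0.12,0,0,0,0.4],[-0.05,0.06,-0.15,0,0,0,0.4],[-0.05,0.12,-0.18,0,0,0,0.4]]]'; python3 -m jog '[[[0,0.05,0,0,0,0,0.4],[0,0.1,0,0,0,0,0.4],[0,0.1,0,0,0,0,0.4],[0,0.1,0,0,0,0,0.4]]]'
cat > look.py <<'E'
from g import *
from fit import circ
import sys
E
python3 - <<'E'
from g import *
from scipy.optimize import least_squares
ims=[]
for nm in ["scene","top"]:
    p=imaging.get_image(nm); W=cloud(p); ims.append(p["pixels"])
    P=W.reshape(-1,3); P=P[~np.isnan(P[:,0])]
    Q=P[(np.hypot(P[:,0]-.585,P[:,1]+.166)<.07)&(P[:,2]>.09)&(P[:,2]<.112)]
    A=np.c_[Q[:,:2]-[.585,-.166],np.ones(len(Q))]
    s=least_squares(lambda a:A@a-Q[:,2],[0,0,.1],loss="soft_l1",f_scale=.001).x
    D=Q[abs(A@s-Q[:,2])<.002]; print(nm,len(D),"slopes,z",s.round(4),cv2.minEnclosingCircle(D[:,:2].astype(np.float32)))
    H=P[(np.hypot(P[:,0]-.585,P[:,1]+.166)<.05)&(P[:,2]>.118)&(P[:,2]<.145)]; v=np.linalg.svd(H[:,:2]-H[:,:2].mean(0),full_matrices=False)[2][0]
    print(" handle",len(H),H.mean(0).round(4),v.round(3),H[:,2].max().round(4))
    px=p["pixels"].astype(int); y=(px[...,0]>110)&(px[...,1]>80)&(px[...,2]<60)&(W[...,2]>.12)&(np.hypot(W[...,0]-.585,W[...,1]+.166)<.04)
    print(" yellow",y.sum(),W[y].mean(0).round(4))
    B=P[(abs(P[:,0]-.483)<.022)&(P[:,1]<-.08)&(P[:,1]>-.25)&(P[:,2]>.04)&(P[:,2]<.09)]
    S=B[abs(B[:,1]+.167)<.045]; v=np.linalg.svd(S-S.mean(0),full_matrices=False)[2][0]
    print(" sleeve",len(S),S.mean(0).round(4),v.round(3),np.percentile(S,[5,95],axis=0).round(4).tolist())
a=cv2.resize(ims[0][180:310,140:280],None,fx=3,fy=3,interpolation=2);b=cv2.resize(ims[1][120:250,250:380],None,fx=3,fy=3,interpolation=2)
cv2.imwrite("pics/c6.png",np.hstack([a,b])[:,:800,::-1])
o=readout.get_obs(); print(o["ee_pos"],o["joint_pos"].round(3),o["clock"])
E
```

```text
clock: 10.22
ee_pos: [0.5803, -0.1668, 0.107]
orientation: [-0.127, -0.007, 0.992, -0.001]
contact_force: [0.2, -0.1, 0.2]
grip_width: 0.604
clock: 10.85
ee_pos: [0.6661, -0.0681, 0.258]
orientation: [-0.128, -0.006, 0.992, -0.001]
contact_force: [0.7, 0.1, -0.2]
grip_width: 0.601
clock: 11.35
ee_pos: [0.6644, 0.0307, 0.2587]
orientation: [-0.127, -0.007, 0.992, -0.001]
contact_force: [-0.2, -0.1, -0.4]
grip_width: 0.597
scene 959 slopes,z [-0.0055  0.0018  0.1042] ((0.5825165510177612, -0.1657552272081375), 0.06099285930395126)
 handle 151 [ 0.5868 -0.1675  0.1297] [0.999 0.036] 0.1378
 yellow 19 [ 0.5806 -0.1658  0.1324]
 sleeve 130 [ 0.4807 -0.1694  0.0599] [ 0.032 -0.999 -0.001] [[0.4749, -0.2072, 0.0548], [0.4852, -0.1276, 0.0633]]
top 348 slopes,z [-0.0089  0.004   0.103 ] ((0.5861691832542419, -0.17028222978115082), 0.058484047651290894)
 handle 29 [ 0.6066 -0.1663  0.1288] [-0.989 -0.146] 0.1354
 yellow 0 [nan nan nan]<stdin>:14: RuntimeWarning: Mean of empty slice.
  ret = um.true_divide(
<stdin>:16: RuntimeWarning: Mean of empty slice.
Traceback (most recent call last):
IndexError: index 0 is out of bounds for axis 0 with size 0
```

```bash
cat >> g.py <<'E'
yaw=.025; C=np.array([.5845,-.1657,0])
tx=np.array([np.cos(yaw),np.sin(yaw),0]); ty=np.array([-np.sin(yaw),np.cos(yaw),0])
def sl(th,draw=0): # sleeve axis point at offset 27 mm
    r=.1095+draw; return C+ty*.027-tx*r*np.sin(th)+dz*(.025+r*np.cos(th))
def bt(th,draw,tilt,back=0):
    z=tx*np.sin(tilt)-dz*np.cos(tilt); return sl(th,draw)+z*(.0187-back), fr(z,-(tx-z*(tx@z)))
E
python3 - <<'E'
from g import *
p,r=bt(1.265,0,np.radians(20),.1); print(p); p[2]=.25; rel(p,r); print(readout.get_obs()["joint_pos"].round(3))
E
```

```text
[ 0.45164013 -0.14201375  0.13436228]
shift [0.2058, -0.1694, 0.0626] turn [0.4729, -0.4742, -1.5314] dist 0.274 deg 95.8
[ 0.019  1.066 -0.506  0.554  0.38   1.827  1.336]
```

```bash
python3 -m jog '[[[0.041,-0.034,0.0125,0.05,-0.05,-0.165,0.6],[0.082,-0.068,0.025,0.1,-0.1,-0.33,0.6],[0.123,-0.102,0.0375,0.15,-0.15,-0.495,0.6],[0.164,-0.136,0.05,0.2,-0.2,-0.66,0.6],[0.2058,-0.1694,0.0626,0.25,-0.25,-0.82,0.6]]]'; python3 -m jog '[[[0,0,0,0,0,0,0.6],[0,0,0,0,0,0,0.6]]]'
python3 - <<'E'
from g import *
p,r=bt(1.265,0,np.radians(20),.1); p[2]=.25; rel(p,r); print(readout.get_obs()["joint_pos"].round(3))
E
```

```text
clock: 12.08
ee_pos: [0.4971, -0.1082, 0.252]
orientation: [-0.027, -0.316, 0.947, -0.053]
contact_force: [3.3, -2.3, -0.2]
grip_width: 0.404
clock: 12.32
ee_pos: [0.4992, -0.1073, 0.2525]
orientation: [-0.028, -0.313, 0.948, -0.053]
contact_force: [0.1, -0.0, -0.4]
grip_width: 0.403
shift [0.0584, 0.0009, 0.0075] turn [0.2861, -0.284, -0.9243] dist 0.059 deg 57.8
[ 0.446  0.649 -0.678  1.677  0.589  1.052  1.749]
```

```bash
python3 -m jog '[[[0.012,0,0.001,0.053,-0.053,-0.17,0.6],[0.024,0,0.003,0.105,-0.105,-0.34,0.6],[0.036,0,0.004,0.158,-0.158,-0.51,0.6],[0.048,0.001,0.006,0.21,-0.21,-0.68,0.6],[0.0584,0.001,0.0075,0.263,-0.263,-0.85,0.6]]]'; python3 -m jog '[[[0,0,0,0,0,0,0.6],[0,0,0,0,0,0,0.6]]]'
python3 - <<'E'
from g import *
p,r=bt(1.265,0,np.radians(20),.1); p[2]=.25; rel(p,r);rel(p-[0,0,.1157],r); print(readout.get_obs()["joint_pos"].round(3))
E
```

```text
clock: 12.95
ee_pos: [0.4522, -0.1411, 0.25]
orientation: [0.115, -0.682, 0.713, -0.117]
contact_force: [0.6, -1.0, -0.4]
grip_width: 0.402
clock: 13.2
ee_pos: [0.4523, -0.1411, 0.2498]
orientation: [0.114, -0.679, 0.716, -0.116]
contact_force: [0.4, 0.4, -0.2]
grip_width: 0.399
shift [0.001, 0.0005, -0.0004] turn [0.0231, -0.0206, -0.0751] dist 0.001 deg 4.7
shift [0.0016, 0.0376, 0.1092] turn [0.0231, -0.0206, -0.0751] dist 0.116 deg 4.7
[ 0.848  0.547 -0.919  2.113  0.951  0.514  2.357]
```

```bash
python3 -m jog '[[[0.0005,0.012,0.035,0.023,-0.02,-0.075,0.6],[0.001,0.025,0.075,0.023,-0.02,-0.075,0.6],[0.0016,0.0376,0.1092,0.023,-0.02,-0.075,0.6],[0.0016,0.0376,0.1092,0.023,-0.02,-0.075,0.6]]]'
python3 - <<'E'
from g import *
p,r=bt(1.265,0,np.radians(20)); rel(p,r); o=readout.get_obs();print(o["joint_pos"].round(3))
ims=[]
for nm in ["scene","top"]:
    p=imaging.get_image(nm); W=cloud(p); ims.append(p["pixels"]); P=W.reshape(-1,3); P=P[~np.isnan(P[:,0])]
    S=P[(abs(P[:,0]-.48)<.02)&(abs(P[:,1]+.167)<.06)&(P[:,2]>.045)&(P[:,2]<.072)]
    if len(S)>5: print(nm,len(S),S.mean(0).round(4),np.percentile(S,[5,95],axis=0).round(4).tolist())
a=cv2.resize(ims[0][170:300,140:280],None,fx=3,fy=3,interpolation=2);b=cv2.resize(ims[1][130:260,260:385],None,fx=3,fy=3,interpolation=2)
cv2.imwrite("pics/c7.png",np.hstack([a,b])[:,:800,::-1])
E
```

```text
clock: 13.7
ee_pos: [0.4523, -0.1416, 0.1337]
orientation: [-0.124, 0.706, -0.687, 0.123]
contact_force: [-0.8, -0.8, -0.1]
grip_width: 0.399
shift [0.0003, 0.0006, 0.0991] turn [-0.002, -0.0017, 0.0026] dist 0.099 deg 0.2
[ 0.72   0.779 -0.74   2.298  1.936  0.437  1.509]
scene 161 [ 0.4807 -0.1691  0.0594] [[0.4749, -0.216, 0.0546], [0.4853, -0.1149, 0.0633]]
top 89 [ 0.4808 -0.1702  0.0587] [[0.4752, -0.2225, 0.0542], [0.4853, -0.1149, 0.0631]]
```

View pics/c7.png

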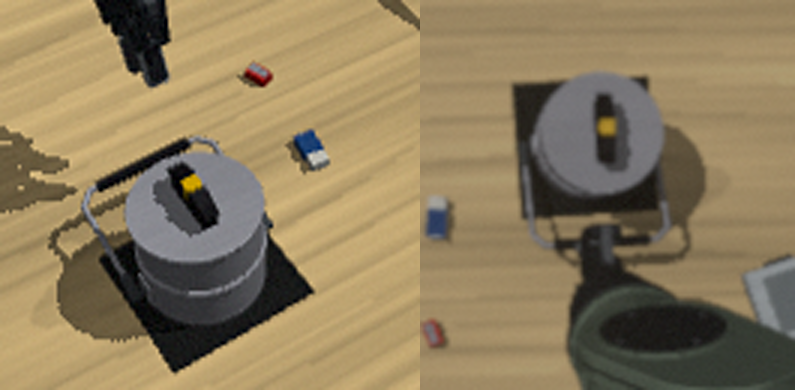

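```bash
python3 -m jog '[[[0,0,0.03,0,0,0,0.6],[0,0,0.06,0,0,0,0.6],[0,0,0.085,0,0,0,0.6],[0,0,0.085,0,0,0,0.6]]]'
python3 - <<'E'
from g import *
p,r=bt(1.265,0,np.radians(20)); rel(p,r); o=readout.get_obs();print(o["joint_pos"].round(3))
E
```

```text
clock: 14.3
ee_pos: [0.4796, -0.1416, 0.0538]
orientation: [-0.123, 0.706, -0.687, 0.121]
contact_force: [-0.2, -0.1, 0.1]
grip_width: 0.399
shift [-0.0003, -0.0013, 0.0147] turn [0.0028, -0.001, 0.0024] dist 0.015 deg 0.2
[ 0.707  1.012 -0.788  2.256  2.108  0.622  1.402]
```

Good. Finish the approach and close.

```bash
python3 -m jog '[[[0,-0.001,0.0145,0,0,0,0.6],[0,-0.001,0.0145,0,0,0,0.6],[0,-0.001,0.0145,0,0,0,1],[0,-0.001,0.0145,0,0,0,1],[0,-0.001,0.0145,0,0,0,1]]]'; python3 -m jog '[[[0,0,0,0,0,0,1],[0,0,0,0,0,0,1]]]'
python3 - <<'E'
from g import *
o=readout.get_obs();p,r=bt(1.265,0,np.radians(20)); rel(p,r)
print(o["joint_pos"].round(3))
for th,d,t in [(1.1,0,20),(.9,0,15),(.7,0,10),(.5,0.005,5),(.35,.011,0),(.2,.0115,-3),(.1,.0115,-5),(0,.0115,-5)]:
    rel(*bt(th,d,np.radians(t)),o)
E
```

```text
clock: 14.92
ee_pos: [0.4848, -0.1416, 0.0411]
orientation: [-0.124, 0.706, -0.687, 0.121]
contact_force: [-6.6, -0.2, 3.7]
grip_width: 0.115
clock: 15.18
ee_pos: [0.4848, -0.1416, 0.0411]
orientation: [-0.124, 0.706, -0.687, 0.121]
contact_force: [-5.8, 0.5, 2.8]
grip_width: 0.116
shift [-0.0005, -0.0007, 0.001] turn [0.0012, -0.0004, 0.0028] dist 0.001 deg 0.2
[ 0.704  1.046 -0.787  2.243  2.132  0.641  1.394]
shift [-0.0004, -0.0129, -0.0124] turn [0.0012, -0.0004, 0.0028] dist 0.018 deg 0.2
shift [-0.0004, -0.0286, -0.0257] turn [-0.0861, -0.0006, 0.0028] dist 0.038 deg 4.9
shift [-0.0003, -0.0467, -0.0355] turn [-0.1734, -0.0007, 0.0028] dist 0.059 deg 9.9
shift [-0.0002, -0.0655, -0.0462] turn [-0.2606, -0.0008, 0.0028] dist 0.08 deg 14.9
shift [-0.0002, -0.081, -0.0541] turn [-0.3479, -0.0009, 0.0027] dist 0.097 deg 19.9
shift [-0.0002, -0.0982, -0.0536] turn [-0.4003, -0.001, 0.0027] dist 0.112 deg 22.9
shift [-0.0001, -0.1095, -0.0515] turn [-0.4352, -0.0011, 0.0027] dist 0.121 deg 24.9
shift [-0.0001, -0.121, -0.0479] turn [-0.4352, -0.0011, 0.0027] dist 0.13 deg 24.9
```

```bash
python3 -m jog '[[[0,-0.0129,-0.0124,0,0,0,1],[0,-0.0286,-0.0257,-0.086,0,0,1],[0,-0.0467,-0.0355,-0.173,0,0,1],[0,-0.0467,-0.0355,-0.173,0,0,1]]]'
python3 - <<'E'
from g import *
o=readout.get_obs();print(o["joint_pos"].round(3),o["torque"].round(2))
q=imaging.get_image("scene"); W=cloud(q); P=W.reshape(-1,3); P=P[~np.isnan(P[:,0])]
cv2.imwrite("pics/c8.png",cv2.resize(q["pixels"][170:300,140:280],None,fx=4,fy=4,interpolation=2)[...,::-1])
for th,d,t in [(.7,0,10),(.5,0.005,5),(.35,.011,0),(.2,.0115,-3),(.1,.0115,-5),(0,.0115,-5)]:
    rel(*bt(th,d,np.radians(t)),o)
E
```

```text
clock: 15.68
ee_pos: [0.5082, -0.1434, 0.0824]
orientation: [-0.062, 0.715, -0.693, 0.072]
contact_force: [-10.3, 3.6, 5.1]
grip_width: 0.117
[ 0.548  0.885 -0.575  2.003  1.269  0.427  2.175] [0.63 2.06 0.05]
shift [-0.0026, -0.0098, -0.0063] turn [-0.0148, -0.0157, 0.0068] dist 0.012 deg 1.3
shift [-0.0023, -0.0266, -0.0198] turn [-0.102, -0.016, 0.0061] dist 0.033 deg 5.9
shift [-0.002, -0.0408, -0.03] turn [-0.1893, -0.0163, 0.0054] dist 0.051 deg 10.9
shift [-0.0019, -0.0578, -0.0323] turn [-0.2417, -0.0164, 0.005] dist 0.066 deg 13.9
shift [-0.0018, -0.0692, -0.0319] turn [-0.2766, -0.0165, 0.0047] dist 0.076 deg 15.9
shift [-0.0018, -0.0812, -0.0303] turn [-0.2766, -0.0165, 0.0047] dist 0.087 deg 15.9
```

View pics/c8.png

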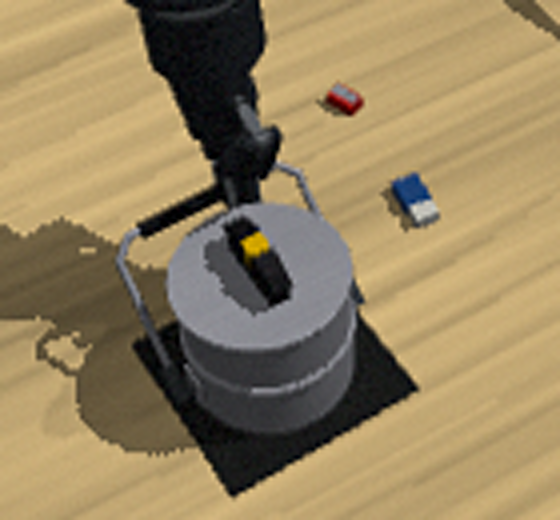

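```bash
python3 -m jog '[[[0,0,0,0,0,0,1],[0,0,0,0,0,0,1]]]'
python3 - <<'E'
from g import *
o=readout.get_obs();print(o["joint_pos"].round(3),o["torque"].round(2))
for th,d,t in [(.7,0,10),(.5,0.005,5),(.35,.011,0),(.2,.0115,-3),(.1,.0115,-5),(0,.0115,-5)]:
    rel(*bt(th,d,np.radians(t)),o)
E
```

```text
clock: 15.98
ee_pos: [0.5085, -0.1444, 0.0824]
orientation: [-0.062, 0.714, -0.693, 0.073]
contact_force: [-20.0, 18.0, 18.9]
grip_width: 0.12
[ 0.55   0.885 -0.575  2.003  1.278  0.428  2.166] [3.67 3.52 0.7 ]
shift [-0.0036, -0.0095, -0.0064] turn [-0.0168, -0.0176, 0.0058] dist 0.012 deg 1.4
shift [-0.0033, -0.0265, -0.0199] turn [-0.104, -0.0178, 0.005] dist 0.033 deg 6.1
shift [-0.003, -0.0406, -0.03] turn [-0.1913, -0.0181, 0.0042] dist 0.051 deg 11.0
shift [-0.0029, -0.0576, -0.0323] turn [-0.2437, -0.0182, 0.0037] dist 0.066 deg 14.0
shift [-0.0028, -0.0691, -0.0319] turn [-0.2786, -0.0183, 0.0034] dist 0.076 deg 16.0
shift [-0.0028, -0.0811, -0.0302] turn [-0.2786, -0.0183, 0.0034] dist 0.087 deg 16.0
```

Run:
```python
from g import *
o=readout.get_obs()
rel(*bt(.92,0,np.radians(8)),o); rel(*bt(1.0,0,np.radians(8)),o)
```

```text
shift [-0.004, 0.0107, 0.0076] turn [-0.0517, -0.0177, 0.0054] dist 0.014 deg 3.1
shift [-0.0041, 0.017, 0.0137] turn [-0.0517, -0.0177, 0.0054] dist 0.022 deg 3.1
```

```bash
python3 -m jog '[[[-0.002,0.006,0.004,0,0,0,1],[-0.004,0.014,0.011,-0.03,-0.017,0.005,1],[-0.004,0.014,0.011,-0.05,-0.017,0.005,1],[-0.004,0.014,0.011,-0.05,-0.017,0.005,1]]]'
python3 - <<'E'
from g import *
o=readout.get_obs();print(o["joint_pos"].round(3),o["torque"].round(2))
rel(*bt(.96,0,np.radians(8)),o); rel(*bt(.96,0,np.radians(8),.012),o)
E
```

```text
clock: 16.48
ee_pos: [0.4968, -0.1435, 0.0683]
orientation: [-0.049, 0.713, -0.697, 0.05]
contact_force: [-11.6, 5.3, 7.2]
grip_width: 0.113
[ 0.559  0.915 -0.59   1.993  1.212  0.461  2.227] [0.82 2.32 0.27]
shift [-0.0026, -0.0002, -0.0009] turn [-0.0005, -0.0044, -0.002] dist 0.003 deg 0.3
shift [-0.0026, -0.0002, -0.0129] turn [-0.0005, -0.0044, -0.002] dist 0.013 deg 0.3
```

```bash
python3 -m jog '[[[0,0,0,0,0,0,0.78],[0,0,0,0,0,0,0.78],[0,0,0,0,0,0,0.78]]]'; python3 -m jog '[[[-0.001,0,-0.006,0,0,0,0.78],[-0.0026,0,-0.012,0,0,0,0.78],[-0.0026,0,-0.012,0,0,0,0.78]]]';python3 - <<'E'
from g import *
ims=[]
for nm in ["scene","top"]:
    p=imaging.get_image(nm); W=cloud(p); ims.append(p["pixels"]); 
    P=W.reshape(-1,3); P=P[~np.isnan(P[:,0])]
    S=P[(P[:,0]>.46)&(P[:,0]<.54)&(P[:,1]<-.165)&(P[:,1]>-.212)&(P[:,2]>.045)&(np.hypot(P[:,0]-.5845,P[:,1]+.1657)>.066)]
    if len(S)>5: print(nm,len(S),S.mean(0).round(4),np.percentile(S,[5,95],axis=0).round(4).tolist())
a=cv2.resize(ims[0][170:300,140:280],None,fx=3,fy=3,interpolation=2);b=cv2.resize(ims[1][130:260,260:385],None,fx=3,fy=3,interpolation=2)
cv2.imwrite("pics/c9.png",np.hstack([a,b])[:,:800,::-1])
o=readout.get_obs()
rel(*bt(.96,0,np.radians(8),.012),o)
E
```

```text
clock: 16.85
ee_pos: [0.4981, -0.1441, 0.0685]
orientation: [-0.049, 0.713, -0.697, 0.052]
contact_force: [-1.0, -0.2, -0.6]
grip_width: 0.218
clock: 17.23
ee_pos: [0.4964, -0.1414, 0.0809]
orientation: [-0.049, 0.713, -0.697, 0.052]
contact_force: [-0.4, 0.0, -0.8]
grip_width: 0.217
scene 2053 [ 0.4826 -0.1836  0.3753] [[0.4623, -0.2057, 0.2223], [0.5014, -0.1669, 0.4816]]
top 141 [ 0.4702 -0.1757  0.4841] [[0.4617, -0.1904, 0.4796], [0.4827, -0.1656, 0.4894]]
shift [-0.0006, 0.001, -0.001] turn [-0.0031, -0.0053, -0.0026] dist 0.002 deg 0.4
```

View pics/c9.png

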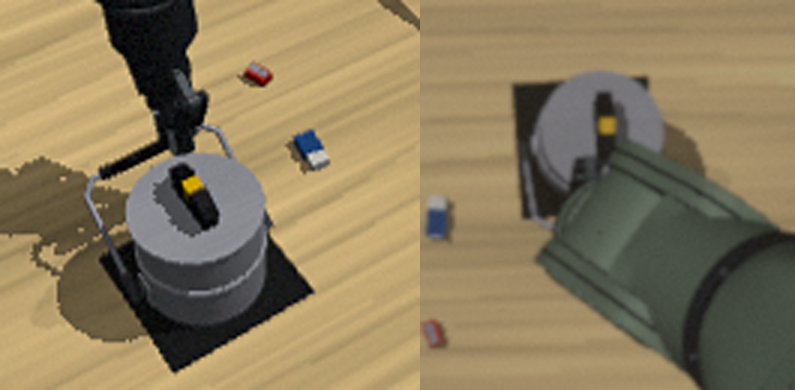

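```bash
python3 -m jog '[[[0,0,0,0,0,0,1],[0,0,0,0,0,0,1],[0,0,0,0,0,0,1]]]'
python3 - <<'E'
from g import *
p=imaging.get_image("scene"); W=cloud(p); P=W.reshape(-1,3); P=P[~np.isnan(P[:,0])]
S=P[(P[:,0]>.46)&(P[:,0]<.52)&(P[:,1]<-.175)&(P[:,1]>-.21)&(P[:,2]>.045)&(P[:,2]<.12)]
S=S[np.hypot(S[:,0]-.5845,S[:,1]+.1657)>.066]; print(len(S),S.mean(0).round(4),np.percentile(S,[5,95],axis=0).round(4).tolist())
o=readout.get_obs()
for th,d,t in [(.96,0,8),(.93,.009,8),(.75,.010,4),(.6,.0105,0),(.45,.0105,-4)]: rel(*bt(th,d,np.radians(t),.012),o)
E
```

```text
clock: 17.7
ee_pos: [0.496, -0.1415, 0.0802]
orientation: [-0.049, 0.713, -0.697, 0.051]
contact_force: [-2.6, -0.8, 1.9]
grip_width: 0.111
57 [ 0.4985 -0.1923  0.0942] [[0.4934, -0.2072, 0.0885], [0.5029, -0.1769, 0.0974]]
shift [-0.0006, 0.0008, -0.0011] turn [-0.0024, -0.0052, -0.0025] dist 0.001 deg 0.4
shift [-0.0005, 0.0049, -0.0098] turn [-0.0024, -0.0052, -0.0025] dist 0.011 deg 0.4
shift [-0.0005, -0.0104, -0.0244] turn [-0.0723, -0.0052, -0.0027] dist 0.027 deg 4.2
shift [-0.0004, -0.0252, -0.034] turn [-0.1421, -0.0051, -0.0028] dist 0.042 deg 8.1
shift [-0.0004, -0.0414, -0.0408] turn [-0.2119, -0.005, -0.003] dist 0.058 deg 12.1
```

Run:
```python
from g import *
o=readout.get_obs()
for th,d,t in [(.93,0,8),(.93,.009,8),(.8,.011,5),(.65,.011,1),(.5,.011,-3),(.35,.011,-5),(.2,.0115,-5),(.1,.0115,-5),(0,.0115,-5)]: rel(*bt(th,d,np.radians(t),.0075),o)
```

```text
shift [-0.0006, -0.0015, 0.001] turn [-0.0024, -0.0052, -0.0025] dist 0.002 deg 0.4
shift [-0.0005, 0.0049, -0.0053] turn [-0.0024, -0.0052, -0.0025] dist 0.007 deg 0.4
shift [-0.0005, -0.0049, -0.0171] turn [-0.0548, -0.0052, -0.0026] dist 0.018 deg 3.2
shift [-0.0005, -0.0192, -0.0271] turn [-0.1246, -0.0051, -0.0028] dist 0.033 deg 7.1
shift [-0.0005, -0.0348, -0.0348] turn [-0.1944, -0.005, -0.003] dist 0.049 deg 11.1
shift [-0.0005, -0.0517, -0.04] turn [-0.2293, -0.0049, -0.0031] dist 0.065 deg 13.1
shift [-0.0005, -0.0696, -0.0429] turn [-0.2293, -0.0049, -0.0031] dist 0.082 deg 13.1
shift [-0.0005, -0.0817, -0.043] turn [-0.2293, -0.0049, -0.0031] dist 0.092 deg 13.1
shift [-0.0006, -0.0937, -0.0418] turn [-0.2293, -0.0049, -0.0031] dist 0.103 deg 13.1
```

```bash
python3 -m jog '[[[0,0.0049,-0.0053,0,0,0,1],[0,-0.0049,-0.0171,-0.05,0,0,1],[0,-0.0049,-0.0171,-0.05,0,0,1]]]'
python3 - <<'E'
from g import *
o=readout.get_obs();print(o["torque"].round(2),o["joint_pos"].round(3))
for th,d,t in [(.8,.011,5),(.65,.011,1),(.5,.011,-3),(.35,.011,-5)]: rel(*bt(th,d,np.radians(t),.0075),o)
E
```

```text
clock: 18.12
ee_pos: [0.4999, -0.1415, 0.0987]
orientation: [-0.032, 0.714, -0.699, 0.035]
contact_force: [5.7, -1.5, -6.5]
grip_width: 0.112
[-0.22 -0.98  0.1 ] [ 0.594  0.886 -0.69   1.919  1.006  0.61   2.416]
shift [-0.0007, 0.0015, 0.0008] turn [-0.0071, -0.0048, -0.0034] dist 0.002 deg 0.5
shift [-0.0007, -0.0123, -0.0099] turn [-0.0769, -0.0047, -0.0036] dist 0.016 deg 4.4
shift [-0.0007, -0.0275, -0.0183] turn [-0.1467, -0.0045, -0.0038] dist 0.033 deg 8.4
shift [-0.0007, -0.0442, -0.0242] turn [-0.1816, -0.0045, -0.0038] dist 0.05 deg 10.4
```

```bash
python3 -m jog '[[[0,-0.0123,-0.0105,-0.07,0,0,1],[0,-0.0275,-0.019,-0.14,0,0,1],[0,-0.0275,-0.019,-0.14,0,0,1]]]'
python3 - <<'E'
from g import *
o=readout.get_obs();print(o["torque"].round(2),o["joint_pos"].round(3))
for th,d,t in [(.5,.011,-3),(.35,.011,-5),(.2,.0115,-5),(.1,.0115,-5),(0,.0115,-5)]: rel(*bt(th,d,np.radians(t),.0075),o)
E
```

```text
clock: 18.5
ee_pos: [0.5258, -0.1403, 0.1196]
orientation: [0.018, 0.715, -0.699, -0.015]
contact_force: [5.0, 0.2, -7.1]
grip_width: 0.112
[-0.05 -1.4   0.31] [ 0.575  0.935 -0.778  1.665  0.786  0.936  2.641]
shift [-0.0002, 0.0003, 0.0001] turn [-0.0064, -0.0039, -0.0034] dist 0.0 deg 0.5
shift [-0.0002, -0.0154, -0.0081] turn [-0.0413, -0.0039, -0.0035] dist 0.017 deg 2.4
shift [-0.0002, -0.0324, -0.0143] turn [-0.0413, -0.0039, -0.0035] dist 0.035 deg 2.4
shift [-0.0003, -0.0443, -0.0166] turn [-0.0413, -0.0039, -0.0035] dist 0.047 deg 2.4
shift [-0.0003, -0.0563, -0.0178] turn [-0.0413, -0.0039, -0.0035] dist 0.059 deg 2.4
```

```bash
python3 -m jog '[[[0,-0.0075,-0.0045,0,0,0,1],[0,-0.0154,-0.0085,0,0,0,1],[0,-0.0154,-0.0085,0,0,0,1]]]'
python3 - <<'E'
from g import *
o=readout.get_obs();print(o["torque"].round(2),o["joint_pos"].round(3))
for th,d,t in [(.35,.011,-3),(.2,.0115,-3),(.1,.0115,-3),(0,.0115,-3)]: rel(*bt(th,d,np.radians(t),.0075),o)
E
```

```text
clock: 18.88
ee_pos: [0.5407, -0.14, 0.1273]
orientation: [0.018, 0.715, -0.699, -0.015]
contact_force: [2.8, 2.3, -7.8]
grip_width: 0.11
[ 0.4  -0.83  0.25] [ 0.564  0.941 -0.786  1.605  0.767  0.982  2.671]
shift [-0.0002, -0.0013, 0.0002] turn [-0.0059, -0.0044, -0.0032] dist 0.001 deg 0.5
shift [-0.0002, -0.0183, -0.006] turn [-0.0059, -0.0044, -0.0032] dist 0.019 deg 0.5
shift [-0.0003, -0.0302, -0.0083] turn [-0.0059, -0.0044, -0.0032] dist 0.031 deg 0.5
shift [-0.0003, -0.0422, -0.0095] turn [-0.0059, -0.0044, -0.0032] dist 0.043 deg 0.5
```

```bash
python3 -m jog '[[[0,-0.009,-0.004,0,0,0,1],[0,-0.0183,-0.0068,0,0,0,1],[0,-0.0302,-0.0092,0,0,0,1],[0,-0.0302,-0.0092,0,0,0,1]]]'
python3 - <<'E'
from g import *
o=readout.get_obs();print(o["torque"].round(2),o["joint_pos"].round(3))
for th,d,t in [(.1,.0115,-3),(0,.0115,-3),(0,.004,-3)]: rel(*bt(th,d,np.radians(t),.0075),o)
p=imaging.get_image("scene"); W=cloud(p); P=W.reshape(-1,3); P=P[~np.isnan(P[:,0])]
S=P[(P[:,0]>.53)&(P[:,0]<.62)&(P[:,1]<-.183)&(P[:,1]>-.21)&(P[:,2]>.125)&(P[:,2]<.17)]
print(len(S),S.mean(0).round(4),np.percentile(S,[5,95],axis=0).round(4).tolist())
H=P[(P[:,0]>.54)&(P[:,0]<.64)&(abs(P[:,1]+.166)<.01)&(P[:,2]>.12)&(P[:,2]<.139)]
print(len(H), H[:,0].min(),H[:,0].max())
a=p["pixels"][170:300,140:280]
cv2.imwrite("pics/c10.png",cv2.resize(a,None,fx=4,fy=4,interpolation=2)[...,::-1])
E
```

```text
clock: 19.38
ee_pos: [0.5718, -0.1388, 0.1351]
orientation: [0.018, 0.715, -0.699, -0.015]
contact_force: [1.9, 5.2, -4.1]
grip_width: 0.107
[ 1.21 -0.84  0.35] [ 0.536  0.968 -0.796  1.482  0.745  1.064  2.72 ]
shift [0.0002, 0.0006, 0.001] turn [-0.0064, -0.0037, -0.003] dist 0.001 deg 0.5
shift [0.0002, -0.0115, -0.0002] turn [-0.0064, -0.0037, -0.003] dist 0.011 deg 0.5
shift [0.0001, -0.0118, 0.0073] turn [-0.0064, -0.0037, -0.003] dist 0.014 deg 0.5
48 [ 0.5767 -0.1973  0.1456] [[0.5719, -0.2093, 0.1402], [0.5808, -0.185, 0.1487]]
117 0.550853156379039 0.6160351849369017
```

View pics/c10.png

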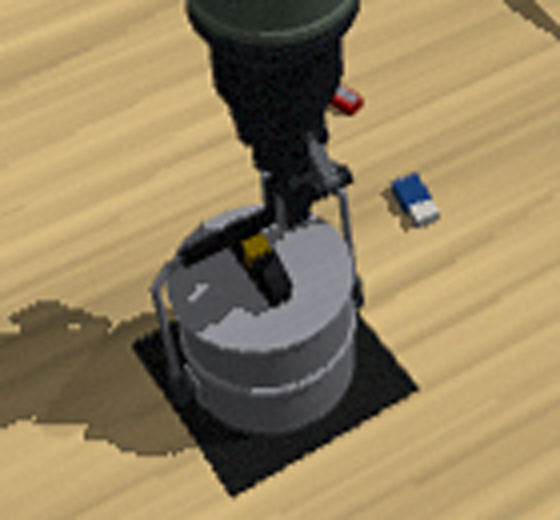

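```bash
python3 -m jog '[[[0,-0.004,-0.002,0,0,0,1],[0,-0.0095,-0.002,0,0,0,1],[0,-0.0095,-0.002,0,0,0,1]]]'; python3 -m jog '[[[0,0,0.003,0,0,0,1],[0,0,0.006,0,0,0,1],[0,0,0.006,0,0,0,1]]]'
python3 - <<'E'
from g import *
o=readout.get_obs();print(o["torque"].round(2),o["joint_pos"].round(3))
p=imaging.get_image("scene"); W=cloud(p); P=W.reshape(-1,3); P=P[~np.isnan(P[:,0])]
S=P[(P[:,0]>.53)&(P[:,0]<.62)&(P[:,1]<-.183)&(P[:,1]>-.21)&(P[:,2]>.125)&(P[:,2]<.17)]
print(len(S),S.mean(0).round(4),np.percentile(S,[5,95],axis=0).round(4).tolist())
E
```

```text
clock: 19.8
ee_pos: [0.5804, -0.1386, 0.1363]
orientation: [0.018, 0.715, -0.699, -0.015]
contact_force: [-0.8, 6.0, -7.8]
grip_width: 0.11
clock: 20.18
ee_pos: [0.5806, -0.1386, 0.1314]
orientation: [0.018, 0.715, -0.699, -0.015]
contact_force: [-0.5, 6.5, 6.3]
grip_width: 0.111
[ 1.52  0.37 -0.11] [ 0.527  0.984 -0.797  1.451  0.749  1.078  2.726]
54 [ 0.5856 -0.1969  0.1422] [[0.5798, -0.209, 0.1362], [0.5894, -0.1846, 0.1458]]
```

```bash
python3 -m jog '[[[0,0,0,0,0,0,0.75],[0,0,0,0,0,0,0.75],[0,0,0,0,0,0,0.75]]]'; python3 -m jog '[[[0,0,-0.03,0,0,0,0.75],[0,0,-0.07,0,0,0,0.75],[0,0,-0.11,0,0,0,0.75],[0,0.05,-0.14,0,0,0,0.75],[0,0.1,-0.16,0,0,0,0.75]]]'; python3 -m jog '[[[-0.05,0.03,0,0,0,0,0.75],[-0.1,0.06,0,0,0,0,0.75],[-0.15,0.08,0,0,0,0,0.75],[-0.2,0.08,0,0,0,0,0.75]]]'
python3 - <<'E'
from g import *
ims=[]
o=readout.get_obs(); print(o["ee_pos"],o["clock"])
for nm in ["scene","top"]:
    p=imaging.get_image(nm); W=cloud(p); ims.append(p["pixels"]); P=W.reshape(-1,3); P=P[~np.isnan(P[:,0])]
    D=P[(np.hypot(P[:,0]-.585,P[:,1]+.166)<.062)&(P[:,2]>.098)&(P[:,2]<.109)]
    if len(D)>50:
        A=np.c_[D[:,:2]-[.585,-.166],np.ones(len(D))]; print(nm,"lid",len(D),np.linalg.lstsq(A,D[:,2],rcond=None)[0].round(4),cv2.minEnclosingCircle(D[:,:2].astype(np.float32)))
    H=P[(abs(P[:,0]-.585)<.05)&(abs(P[:,1]+.166)<.01)&(P[:,2]>.118)&(P[:,2]<.139)]
    if len(H): print(" handle x",H[:,0].min().round(4),H[:,0].max().round(4))
    S=P[(abs(P[:,0]-.585)<.04)&(abs(P[:,1]+.166)<.047)&(abs(P[:,1]+.166)>.014)&(P[:,2]>.125)&(P[:,2]<.17)]
    if len(S): print(" sleeve",len(S),S.mean(0).round(4),np.percentile(S,[5,95],axis=0).round(4).tolist(),np.polyfit(S[:,1],S[:,0],1).round(3),np.polyfit(S[:,1],S[:,2],1).round(3))
a=cv2.resize(ims[0][170:300,140:280],None,fx=3,fy=3,interpolation=2);b=cv2.resize(ims[1][130:260,260:385],None,fx=3,fy=3,interpolation=2)
cv2.imwrite("pics/c11.png",np.hstack([a,b])[:,:800,::-1])
E
```

```text
clock: 20.6
ee_pos: [0.58, -0.1397, 0.1305]
orientation: [0.019, 0.714, -0.699, -0.015]
contact_force: [0.0, 0.4, 0.3]
grip_width: 0.248
clock: 21.22
ee_pos: [0.4864, -0.1404, 0.296]
orientation: [0.019, 0.714, -0.699, -0.015]
contact_force: [0.9, -1.0, 0.7]
grip_width: 0.251
clock: 21.72
ee_pos: [0.4025, 0.0585, 0.2983]
orientation: [0.019, 0.714, -0.7, -0.014]
contact_force: [2.1, 0.4, 0.1]
grip_width: 0.247
[0.40250887 0.05849558 0.29828541] 21.725
scene lid 1045 [-0.0027 -0.0006  0.1043] ((0.5834649801254272, -0.16650879383087158), 0.06044984608888626)
 handle x 0.5509 0.6174
 sleeve 118 [ 0.5844 -0.1682  0.142 ] [[0.579, -0.2097, 0.1374], [0.5883, -0.1232, 0.1458]] [-0.033  0.579] [0.003 0.142]
top lid 1002 [-0.0021 -0.0012  0.103 ] ((0.5855643153190613, -0.16786886751651764), 0.06002499535679817)
 handle x 0.5523 0.6194
 sleeve 99 [ 0.5834 -0.1644  0.1415] [[0.5782, -0.2089, 0.1381], [0.5887, -0.1226, 0.1451]] [-0.037  0.577] [0.007 0.143]
```

View pics/c11.png

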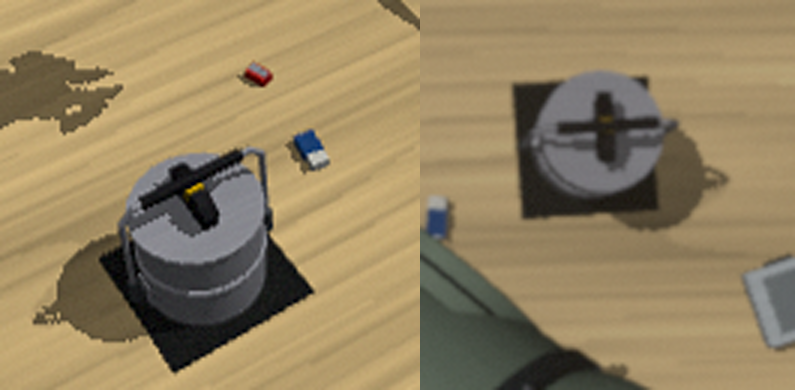

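```bash
python3 -c "
from station import ctrl,readout
print(readout.get_obs()['contact_force']); print(ctrl.job_done())"
```

```text
[ 0.1880096  -1.17560964 -0.10652211]
the job is handed in; nothing more can be done
None
```

The tiffin is closed: the lid sits level and home with its notch under the bow, and the bow is clamped in the notch. I handed the job in at about 22 s of the 64 s allowed, with the arm clear of everything.

**Lid:** I gripped it by the handle, levelled it and lowered it into the mouth until it seated, with about 17 N of push at the end.

**Bow:** I gripped the sleeve to one side of the handle, drew it out about 10 mm to pass the lip, let it down into the notch and released it.

**Last checks:**
- **Lid level:** slope under 0.3 degrees in both cameras, with the top at 103–104 mm (103.5 mm expected).
- **Lid centred:** within about 2 mm of the rim centre.
- **Bow in the notch:** the top of the sleeve measured 145–146 mm against 144 mm expected in the notch; resting on the lip it would be about 147.5 mm. Its distance from the handle's middle came out as 0.2 mm in the scene camera and 2.4 mm in the top camera, so the two disagree by about 2 mm. The sleeve lies along the notch.
- **Other things on the desk:** I saw no change in the eraser and sharpener in the last pictures. I did not re-measure any of the bystanders.

**What went wrong:**
- The first lid approach, at the full 42-degree tilt, ran into a wrist joint limit. I used a 27-degree tilt instead.
- My first grip on the bow was too deep, and a finger seemed to jam against the lid or tiffin edge at about 33 N. I backed off and gripped again shallower. The lid was already home by then and measured home afterwards.

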